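Lock the cap coupler on the squat dye canister

ROBOT

A 6-joint arm with a two-finger parallel gripper is mounted at the origin on the work surface. World frame = base frame: x ahead of the robot, y to its left, z up, the work surface at z = 0. Lengths are in m, angles in degrees, forces in N, time in s.
With the tool pointing down it reaches from about 0.375 to 0.9 m from the base axis. Payload 3.1 kg.
Tool frame: the origin (TCP) lies on the centre line of the jaws, within the pads' length; the fingertips stand 19 mm ahead of it and the grasp point (between the pads) is the TCP; z points along the fingers, y is the direction in which the jaws open and shut (so a half turn about z gives the same grasp; the last joint's range is limited). The gripper opens to 87 mm and grips with 3 to 60 N. Pads are 19 mm wide; open, the fingers measure 117 mm over their backs; the gripper's body (75 mm by 190 mm) begins 51 mm behind the grasp point.
Start: joints at [55.949, 30.224, 82.088, -0, 67.689, -10.227], TCP at [0.252, 0.572, 0.242] pointing down, gripper open.
Joint ranges: [-176.69, 176.69], [-43.24, 126.21], [12.49, 139.97], [-82, 262], [0, 151.66], [-163.58, 163.58]. Speed limits (degrees/s): [159.86, 159.86, 180, 180, 180, 180].

INTERFACE

Orientations are given as a 3x3 rotation matrix whose columns are the frame's x, y, z axes.
In Python, from rig import bot gives the robot as it stands.
- The arm moves only by the tool carry_out, never from a script. Its argument "targets" is a list of rows, each a list of 6 numbers: the shift along the tool's x, y, z each as a share of 200 mm, from -1 to 1, then the turn, a rotation vector about the tool's x, y, z each as a share of pi/2 rad, from -1 to 1. In form: [[dx, dy, dz, ax, ay, az], ...]. A call has 1 to 20 rows; each row is the pose to reach, as a shift and turn from the pose measured when the call began, along the tool's axes at that moment; what a row does not reach only later rows make up. A row lasts 1/8 s, in which the tool goes at most 62.5 mm and 10.7 degrees, less where a joint would pass 70% of its speed; a pose out of reach is approached as far as the arm can. A call with a number of a shift or a turn outside -1 to 1 is refused whole. A call with a gripper value outside its range is refused whole. "jaw" is the gripper's target within -1 to 1 (fully open at 1, half-way at 0, shut at -1), set as the call begins (left out, the last holds). The fingers move at their own pace and stop on an object; the grip force is fixed at half the most. Time passes only in rows, so rows that repeat a pose let the fingers close. It gives the time, the measured TCP pose, the force and the opening at its end, in the units of the state.
- bot.read_state(): the state, without advancing time (a new reading comes with each control period).
- bot.capture(name): name is "scene" or "top"; returns the picture (480x640x3 uint8, blue, green, red); there is no depth.
- bot.camera_info(name): a dict with "camera_matrix" (3x3 intrinsics, pixels), "k1" (the pictures are not rectified: a ray, as slopes to the right and down, at radius r is drawn at 1 + k1 r^2 times it, then the intrinsics apply), "view" (4x4, takes a point from world to camera coordinates). Camera axes: x right, y down, z forward; pixel columns grow to the right and rows downward; lengths in m; the calibration is good to about 2 mm. A picture is of the moment at which its call begins. camera_info takes no time and is no camera call.
- bot.hand_in(): hands the job in, once; it reports no verdict.
The state is a dict: "time_s": time; "joint_positions": joint angles; "qvel": joint speeds; "tau": joint torques, N m; "position": TCP position; "tcp_rot": TCP orientation; "force": force on the tool from outside, world axes, zero at the start; "moment": the same for the moment, N m; "opening": opening from 0.0 (shut) to 1.0 (fully open).
Only numpy, scipy, OpenCV 4.12 (cv2) and the standard library are available. Lean on these libraries where they do the work, as an engineer would, in place of code of your own. Each camera call takes 0.05 s, during which the arm holds its last target.

TASK

The wide, squat dye canister on the leather bench is filled and its cap coupler already sits on the neck with both cam arms standing open. Lock it: swing its two brass cam arms down together, never one fully down while the other is still up, until both hang straight down close against the coupler. Do not touch the tall, slim canister; its coupler stays open.

Things in the scene. Friction and masses are not known exactly. Their poses are not given: they have to be found in the camera images.
- squat_coupler (a point): Aluminium cap coupler, an upright cylinder 36 mm across, on the neck of the squat steel canister (150 mm across, 90 mm tall); all fixed. The point lies on its axis at the height of the arm pivots: 155 mm above the bench, 10 mm below the coupler's flat top, 65 mm above the canister's top. z up; y along the line of the two arms, from right to left arm. Below the arms is only the 33 mm neck.
- cam_left (a joint): Left arm of that coupler: flat brass lever 14 mm wide, 6 thick, 50 long from its pivot, 24 mm from the axis towards the point's +y; pin along the point's x. 0: level, pointing out; negative: raised (starts at 20 to 50 degrees, each its own); grows downwards; +1.571: hanging straight down at its stop, locked. Stiff hinge (0.08 N m): stays where left. Both locked: 54 mm overall (59 at the pivots).
- cam_right (a joint): Right arm of the same coupler, mirror image of the left: pivot 24 mm from the axis towards the point's -y; same size, values and friction.
- tall: Tall, slim steel canister, 100 mm across, 170 mm tall, fixed, at least 280 mm from the squat one, with an equal coupler (top 245 mm above the bench) whose two open brass arms reach 75 mm from its axis and 285 mm above the bench. Origin at the centre of its underside, z up. Not to be touched.
Mind the look-alikes: they are no part of the job. What is shaped like the part that bears squat_coupler but orange is not meant.

How it is judged (in metres and radians):
At the end, for the whole second after the job is handed in: Both cam arms of the squat canister's coupler hang within 13 degrees of straight down (each joint above 1.34 rad) and stay there (value of joint each of cam_left, cam_right above 1.34 rad); the robot touches nothing.
It fails at once if One arm was swung fully down (above 1.2 rad) while the other was still up (below 0.5 rad): the two must go down together ((value of joint cam_left above 1.2 rad and value of joint cam_right below 0.5 rad) or (value of joint cam_right above 1.2 rad and value of joint cam_left below 0.5 rad)).
It fails at once if The tall canister, its coupler or its arms were touched (more than 1 N) (contact force between tall and anything else above 1 N).
It also fails if it takes over 32 s, if anything falls off the work surface, if the arm or the gripper's body presses on something with over 40 N, if the wrist force passes 120 N, or if a joint passes its speed limit or range.

## Working session

There is one attempt and no reset: what is moved stays moved. The work goes in short steps, Python scripts to look and compute and a tool call to move; the robot and the scene stay as the last step left them, time stands still between calls to the robot, and variables do not carry over. Pictures are saved under pics/ and viewed, and the job is handed in when it is done.

Besides the shell and the picture viewer there is one more tool, called after "Call:" by a JSON object that holds its "op" and its "data", one argument or row to a line. carry_out: Moves the arm, as the interface text tells. Shift numbers are shares of 200 mm and turn numbers shares of pi/2 rad, none past 1 either way. Its arguments: {"type":"object","properties":{"targets":{"type":"array"},"jaw":{"type":"number"}},"required":["targets"]}

```bash
ls; mkdir -p pics
python3 - <<'E'
from rig import bot
import cv2
s=bot.read_state();print(s)
for n in("scene","top"):
    cv2.imwrite(f"pics/{n}0.png",bot.capture(n));print(n,bot.camera_info(n))
E
```

```text
pics
{'time_s': 0.0, 'joint_positions': array([ 5.59485066e+01,  3.02784129e+01,  8.21561092e+01, -1.01215807e-03,
        6.76909206e+01, -1.02265911e+01]), 'qvel': array([ 0.10020532,  0.00854145, -0.03433546,  0.03229452,  0.11442028,
       -0.01674982]), 'tau': array([ 1.52838318e-03, -4.40033305e+01, -1.76593083e+01,  6.30994420e-02,
        5.81752346e-02, -1.82331401e-04]), 'position': array([0.25203696, 0.5711647 , 0.24057908]), 'tcp_rot': array([[-9.14786680e-01,  4.03935466e-01, -1.21237943e-03],
       [ 4.03937114e-01,  9.14784939e-01, -1.82313410e-03],
       [ 3.72637924e-04, -2.15750384e-03, -9.99997603e-01]]), 'force': array([0.93368066, 0.3625048 , 0.67860128]), 'moment': array([ 0.01730283, -0.03708036, -0.02044324]), 'opening': 0.9990541769649683}
scene {'camera_matrix': array([[453.7377015 ,   0.        , 323.91327185],
       [  0.        , 453.7377015 , 235.26808036],
       [  0.        ,   0.        ,   1.        ]]), 'k1': 0.015024211023908196, 'view': array([[ 0.11830931,  0.99283053, -0.01704234,  0.04009346],
       [ 0.64521949, -0.0899099 , -0.75868836, -0.23552554],
       [-0.75478124,  0.07876385, -0.65123079,  1.60470674],
       [ 0.        ,  0.        ,  0.        ,  1.        ]])}
top {'camera_matrix': array([[544.17488373,   0.        , 321.67386364],
       [  0.        , 544.17488373, 251.17266085],
       [  0.        ,   0.        ,   1.        ]]), 'k1': -0.0849608611995638, 'view': array([[ 0.01338391, -0.99972952, -0.01902008, -0.09099254],
       [-0.9971284 , -0.01192629, -0.07478453,  0.51689887],
       [ 0.07453746,  0.01996637, -0.99701831,  1.19959635],
       [ 0.        ,  0.        ,  0.        ,  1.        ]])}
```

View pics/scene0.png

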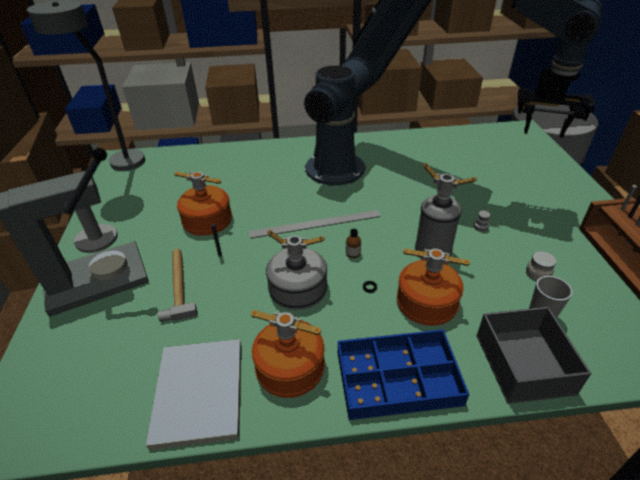

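View pics/top0.png

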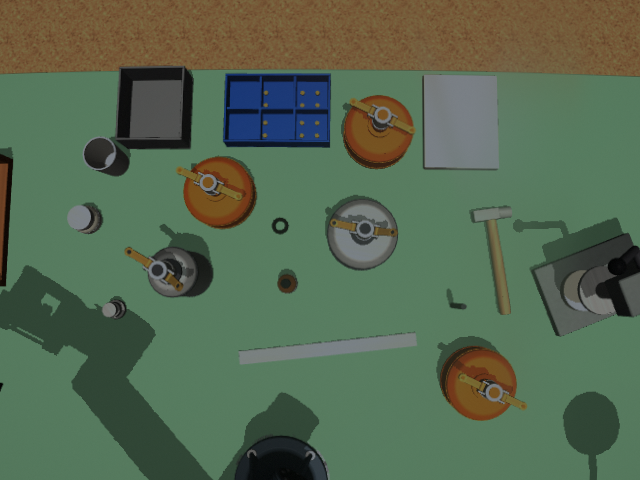

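The scene view shows the grey squat coupler at about (294,243); the top view shows it at about (365,229). The tall canister's coupler is at (160,270) in the top view. Next I zoom in.

Run:
```python
import cv2
a=cv2.imread("pics/scene0.png")[220:310,245:345];b=cv2.imread("pics/top0.png")[190:275,320:410]
cv2.imwrite("pics/zs.png",cv2.resize(a,None,fx=7,fy=6.5,interpolation=cv2.INTER_CUBIC)[:600])
cv2.imwrite("pics/zs.png",cv2.resize(a,None,fx=6,fy=6,interpolation=cv2.INTER_CUBIC))
cv2.imwrite("pics/zt.png",cv2.resize(b,None,fx=7,fy=7,interpolation=cv2.INTER_CUBIC))
```

```text
(no output)
```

View pics/zs.png

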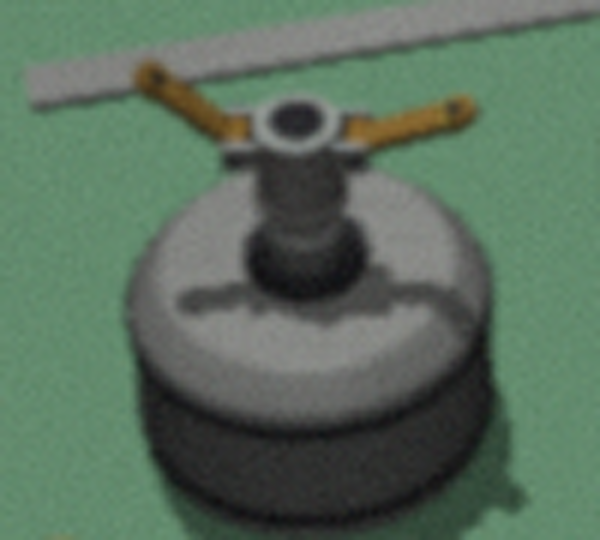

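View pics/zt.png

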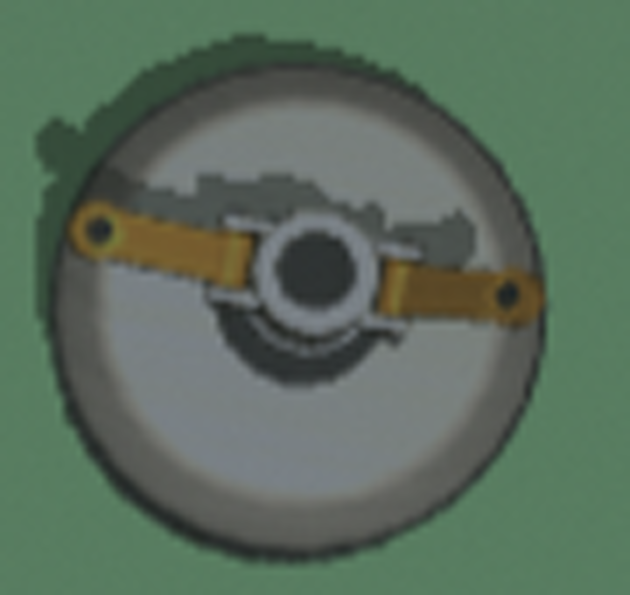

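```bash
cat > h.py <<'E'
import numpy as np, cv2
from scipy.optimize import least_squares
from scipy.spatial.transform import Rotation as R
from rig import bot
CI={n:bot.camera_info(n) for n in("scene","top")}
def proj(n,p):
    c=CI[n];v=c["view"];q=v[:3,:3]@p+v[:3,3];s=q[:2]/q[2];s=s*(1+c["k1"]*(s@s))
    K=c["camera_matrix"];return K[:2,:2]@s+K[:2,2]
def tri(a,b):
    f=lambda p:np.r_[proj("scene",p)-a,proj("top",p)-b]
    r=least_squares(f,[.45,-.1,.15]);return r.x,np.abs(r.fun).max()
def onz(n,px,z):
    f=lambda p:proj(n,np.r_[p,z])-px
    return least_squares(f,[.45,-.1]).x
def move(goal,yax):
    """shift/turn shares to reach goal with tool down & tool y along yax"""
    s=bot.read_state();T=s["tcp_rot"];d=T.T@(np.array(goal)-s["position"])/.2
    y=np.array([yax[0],yax[1],0]);y/=np.linalg.norm(y)
    if y@T[:,1]<0:y=-y
    z=np.array([0,0,-1.]);G=np.c_[np.cross(y,z),y,z]
    w=R.from_matrix(T.T@G).as_rotvec()/(np.pi/2)
    print("t",s["time_s"],"pos",s["position"].round(4),"F",s["force"].round(2),"open",round(s["opening"],3))
    print("shift",d.round(3),"turn",w.round(3))
E
python3 - <<'E'
from h import *
for nm,a,b in(("ring",(294.3,240),(365.1,228.6)),("tipL",(270.3,232.5),(334.1,222.9)),("tipR",(321.3,238),(392.5,232)),("tall",(446,184),(158.5,270.5))):
    print(nm,*tri(np.array(a),np.array(b)))
for z in(.165,): print(onz("scene",(294.3,240),z),onz("top",(365.1,228.6),z))
# body circle of canister top: edges
print(onz("top",(320+300/7,190+310/7),.0) , onz("top",(158.5,270.5),.245),onz("scene",(446,184),.245))
E
```

```text
ring [ 0.55266243 -0.17286409  0.16540641] 0.2631784113405047
tipL [ 0.55678957 -0.1588294   0.19172081] 29.78276724047305
tipR [ 0.54896615 -0.17821736  0.16853848] 29.198067587975686
tall [0.46215321 0.21585216 0.22520689] 1.0480852985759839
[ 0.55211868 -0.17347029] [ 0.5527362  -0.17245362]
[ 0.55904983 -0.177283  ] [0.46180407 0.21099431] [0.49028551 0.20066907]
```

Run:
```python
from h import *
A,e=tri((321.3,238),(334.1,222.9));B,f=tri((270.3,232.5),(392.5,232))
c=np.array([.5526,-.1729,.155])
print(A,e,B,f)
for t in(A,B):
    d=t-c;h=np.hypot(d[0],d[1]);print(h,np.degrees(np.arctan2(d[2],h-.024)),np.hypot(h-.024,d[2]),np.degrees(np.arctan2(d[1],d[0])))
```

```text
[ 0.56241673 -0.11091984  0.17258674] 0.14293510642340834 [ 0.54408167 -0.22543415  0.18741365] 0.8584278195140769
0.06275275244353418 24.409457388105047 0.04255665989867297 80.99996935732288
0.05322029023265556 47.96593599980409 0.04364023098229175 -99.2102629111995
```

Run:
```python
from h import *
move([.5526,-.1729,.42],[.158,.987])
```

```text
t 0.1 pos [0.2521 0.5712 0.2407] F [-0.06 -0.21  0.16] open 1.001
shift [-2.877 -2.798 -0.892] turn [-0.001 -0.    -0.164]
```

Call:
{"op": "carry_out", "data": {
  "targets": [
    [0,0,-0.3,0,0,0],
    [0,0,-0.6,0,0,0],
    [0,0,-0.9,0,0,0],
    [0,0,-0.9,0,0,0],
    [0,0,-0.9,0,0,0]
  ],
  "jaw": 1
}}

```text
time_s: 0.72
position: [0.2519, 0.571, 0.4198]
tcp_rot: [[-0.915, 0.404, -0.002], [0.404, 0.915, -0.003], [0.001, -0.003, -1.0]]
force: [0.1, -0.2, -0.0]
opening: 1.001
```

Run:
```python
from h import *
move([.5526,-.1729,.42],[.158,.987])
```

```text
t 0.725 pos [0.2519 0.571  0.4198] F [ 0.1  -0.2  -0.04] open 1.001
shift [-2.878 -2.796  0.007] turn [-0.002 -0.001 -0.164]
```

Call:
{"op": "carry_out", "data": {
  "targets": [
    [-0.2,-0.2,0,0,0,0],
    [-0.4,-0.4,0,0,0,0],
    [-0.6,-0.6,0,0,0,0],
    [-0.8,-0.8,0,0,0,0],
    [-1,-1,0,0,0,0],
    [-1,-1,0,0,0,0],
    [-1,-1,0,0,0,0]
  ]
}}

```text
time_s: 1.6
position: [0.3536, 0.3073, 0.419]
tcp_rot: [[-0.914, 0.405, -0.005], [0.405, 0.914, -0.004], [0.003, -0.005, -1.0]]
force: [0.6, -0.2, 0.2]
opening: 1.001
```

Call:
{"op": "carry_out", "data": {
  "targets": [
    [-0.2,-0.2,0,0,0,0],
    [-0.4,-0.4,0,0,0,0],
    [-0.6,-0.6,0,0,0,0],
    [-0.8,-0.8,0,0,0,0],
    [-1,-0.95,0,0,0,0],
    [-1,-0.95,0,0,0,0],
    [-1,-0.95,0,0,0,0]
  ]
}}

```text
time_s: 2.48
position: [0.4592, 0.0541, 0.4185]
tcp_rot: [[-0.915, 0.403, -0.007], [0.403, 0.915, -0.002], [0.006, -0.005, -1.0]]
force: [-0.1, 0.3, 0.1]
opening: 1.003
```

Run:
```python
from h import *
move([.5526,-.1729,.38],[.158,.987])
```

```text
t 2.475 pos [0.4592 0.0541 0.4185] F [-0.07  0.26  0.07] open 1.003
shift [-0.886 -0.849  0.192] turn [-0.003 -0.004 -0.163]
```

Call:
{"op": "carry_out", "data": {
  "targets": [
    [-0.2,-0.2,0,0,0,0],
    [-0.4,-0.4,0,0,0,-0.05],
    [-0.6,-0.6,0,0,0,-0.1],
    [-0.8,-0.8,0.1,0,0,-0.163],
    [-0.886,-0.849,0.19,-0.003,-0.004,-0.163],
    [-0.886,-0.849,0.19,-0.003,-0.004,-0.163],
    [-0.886,-0.849,0.19,-0.003,-0.004,-0.163]
  ]
}}

```text
time_s: 3.35
position: [0.5524, -0.1704, 0.3809]
tcp_rot: [[-0.988, 0.156, -0.0], [0.156, 0.988, 0.001], [0.001, 0.001, -1.0]]
force: [-0.3, 0.2, 0.7]
opening: 0.999
```

Run:
```python
from h import *
move([.5526,-.1729,.225],[.158,.987])
cv2.imwrite("pics/s1.png",bot.capture("scene")[:340,150:500])
```

```text
t 3.35 pos [ 0.5524 -0.1704  0.3809] F [-0.28  0.2   0.67] open 0.999
shift [-0.003 -0.013  0.779] turn [ 0.001 -0.     0.001]
```

View pics/s1.png

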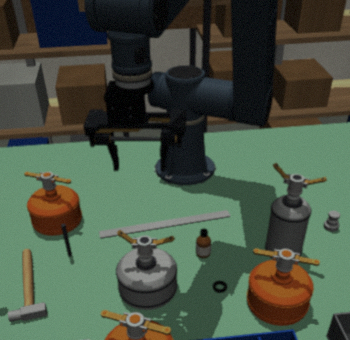

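The gripper is above the squat canister, with the fingers at about (115,155) and (175,150) in the crop and the coupler below at (145,240). The jaw line matches the arm line, so I descend to just above the arms.

Call:
{"op": "carry_out", "data": {
  "targets": [
    [-0.003,-0.013,0.25,0,0,0],
    [-0.003,-0.013,0.5,0,0,0],
    [-0.003,-0.013,0.72,0,0,0],
    [-0.003,-0.013,0.76,0,0,0],
    [-0.003,-0.013,0.76,0,0,0]
  ]
}}

```text
time_s: 4.03
position: [0.5535, -0.1727, 0.2308]
tcp_rot: [[-0.988, 0.155, 0.002], [0.155, 0.988, -0.0], [-0.002, 0.0, -1.0]]
force: [-0.5, 0.1, -0.5]
opening: 1.001
```

Run:
```python
from h import *
move([.5526,-.1729,.122],[.158,.987])
a=bot.capture("scene")[180:320,220:370]
cv2.imwrite("pics/s2.png",cv2.resize(a,None,fx=4,fy=4,interpolation=cv2.INTER_CUBIC))
```

```text
t 4.025 pos [ 0.5535 -0.1727  0.2308] F [-0.52  0.12 -0.49] open 1.001
shift [ 0.006 -0.002  0.544] turn [0.    0.002 0.002]
```

View pics/s2.png

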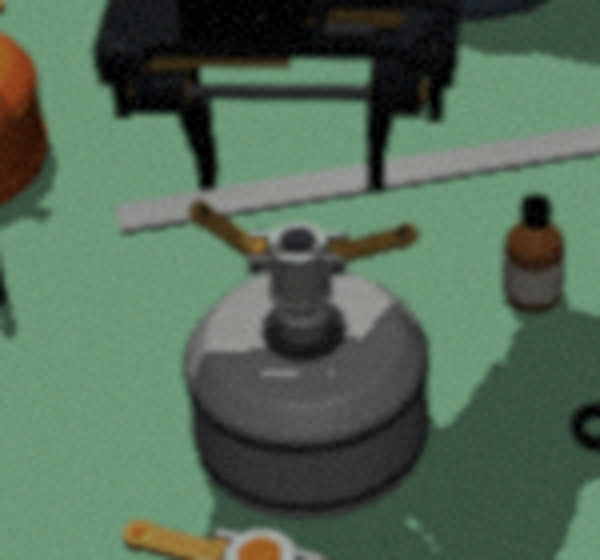

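Both fingertips, at (207,185) and (377,187), stand above the arms at (205,212) and (405,233). I press down slowly.

Call:
{"op": "carry_out", "data": {
  "targets": [
    [0.004,0,0.06,0,0,0],
    [0.004,0,0.12,0,0,0],
    [0.004,0,0.17,0,0,0],
    [0.004,0,0.22,0,0,0],
    [0.004,0,0.26,0,0,0],
    [0.004,0,0.3,0,0,0],
    [0.004,0,0.3,0,0,0]
  ]
}}

```text
time_s: 4.95
position: [0.554, -0.1734, 0.1713]
tcp_rot: [[-0.988, 0.155, 0.005], [0.155, 0.988, -0.001], [-0.005, -0.001, -1.0]]
force: [0.1, -0.3, 1.5]
opening: 1.0
```

Run:
```python
from h import *
move([.5526,-.1729,.122],[.158,.987])
a=bot.capture("scene")[180:320,220:370]
cv2.imwrite("pics/s3.png",cv2.resize(a,None,fx=4,fy=4,interpolation=cv2.INTER_CUBIC))
```

```text
t 4.95 pos [ 0.554  -0.1734  0.1713] F [ 0.13 -0.29  1.52] open 1.0
shift [0.009 0.001 0.246] turn [-0.     0.003  0.002]
```

View pics/s3.png

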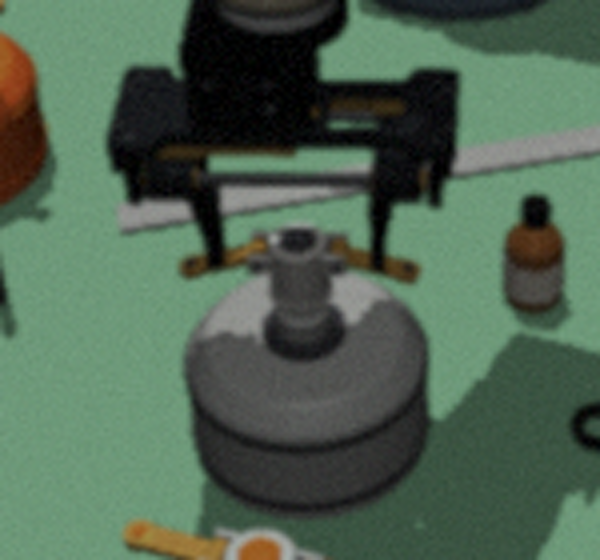

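Both arms are now just below level (ends at (190,267) and (408,268)), moving together. I continue down.

Call:
{"op": "carry_out", "data": {
  "targets": [
    [0.006,0,0.05,0,0,0],
    [0.006,0,0.1,0,0,0],
    [0.008,0,0.14,0,0,0],
    [0.008,0,0.18,0,0,0],
    [0.008,0,0.21,0,0,0],
    [0.008,0,0.24,0,0,0],
    [0.008,0,0.24,0,0,0]
  ]
}}

```text
time_s: 5.88
position: [0.5521, -0.173, 0.1222]
tcp_rot: [[-0.988, 0.155, 0.003], [0.155, 0.988, -0.001], [-0.004, -0.0, -1.0]]
force: [0.0, 0.3, -1.6]
opening: 1.0
```

Run:
```python
from h import *
move([.5526,-.1729,.122],[.158,.987])
a=bot.capture("scene")[180:320,220:370]
cv2.imwrite("pics/s4.png",cv2.resize(a,None,fx=4,fy=4,interpolation=cv2.INTER_CUBIC))
```

```text
t 5.875 pos [ 0.5521 -0.173   0.1222] F [ 0.01  0.3  -1.58] open 1.0
shift [-0.002  0.001  0.001] turn [-0.     0.002  0.002]
```

View pics/s4.png

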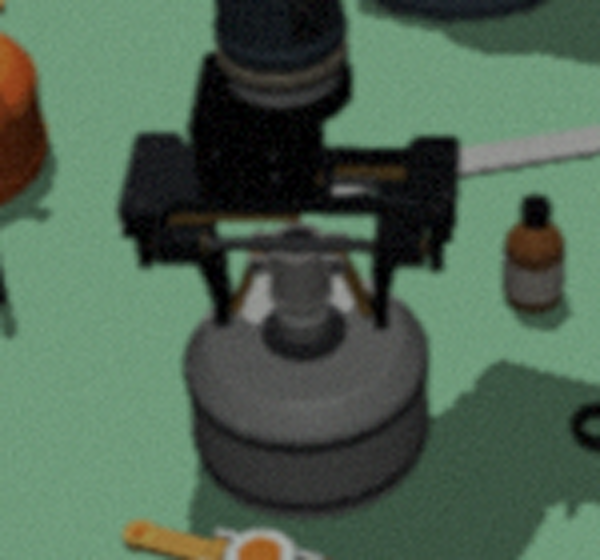

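Both arms hang inside the fingers at about 65–70°. Now I close the jaws to squeeze them in.

Call:
{"op": "carry_out", "data": {
  "targets": [
    [0,0,0,0,0,0],
    [0,0,0,0,0,0],
    [0,0,0,0,0,0],
    [0,0,0,0,0,0],
    [0,0,0,0,0,0],
    [0,0,0,0,0,0],
    [0,0,0,0,0,0],
    [0,0,0,0,0,0]
  ],
  "jaw": -1
}}

```text
time_s: 6.92
position: [0.5516, -0.1725, 0.1223]
tcp_rot: [[-0.988, 0.155, 0.002], [0.155, 0.988, 0.0], [-0.002, 0.0, -1.0]]
force: [-2.0, 3.5, -3.7]
opening: 0.614
```

Run:
```python
from h import *
move([.5526,-.1729,.122],[.158,.987])
a=bot.capture("scene")[180:320,220:370]
cv2.imwrite("pics/s5.png",cv2.resize(a,None,fx=4,fy=4,interpolation=cv2.INTER_CUBIC))
```

```text
t 6.925 pos [ 0.5516 -0.1725  0.1223] F [-2.01  3.47 -3.68] open 0.614
shift [-0.005 -0.001  0.001] turn [0.    0.001 0.002]
```

View pics/s5.png

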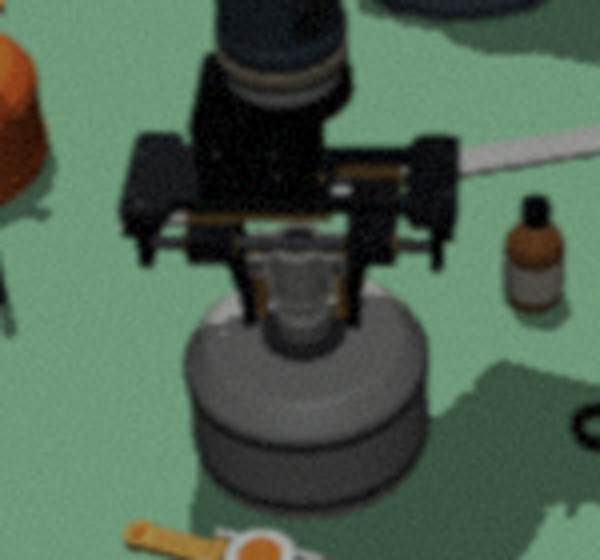

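The opening is 0.614 × 87 = 53 mm, against the stated 54 mm when locked. I open the jaws and rise straight up.

Call:
{"op": "carry_out", "data": {
  "targets": [
    [0,0,0,0,0,0],
    [0,0,0,0,0,0],
    [0,0,0,0,0,0],
    [0,0,0,0,0,0],
    [0,0,0,0,0,0],
    [0,0,0,0,0,0]
  ],
  "jaw": 1
}}

```text
time_s: 7.72
position: [0.5517, -0.1726, 0.1223]
tcp_rot: [[-0.988, 0.155, 0.003], [0.155, 0.988, -0.0], [-0.003, 0.0, -1.0]]
force: [0.2, -0.2, 0.2]
opening: 0.995
```

Call:
{"op": "carry_out", "data": {
  "targets": [
    [0,0,-0.1,0,0,0],
    [0,0,-0.25,0,0,0],
    [0,0,-0.5,0,0,0],
    [0,0,-0.75,0,0,0],
    [0,0,-0.9,0,0,0],
    [0,0,-0.9,0,0,0],
    [0,0,-0.9,0,0,0]
  ]
}}

```text
time_s: 8.6
position: [0.5504, -0.1722, 0.3011]
tcp_rot: [[-0.988, 0.155, 0.0], [0.155, 0.988, 0.001], [-0.0, 0.001, -1.0]]
force: [-1.6, -0.4, -0.0]
opening: 0.999
```

Run:
```python
from h import *
s=bot.read_state();print(s["force"],s["qvel"].round(3))
a=bot.capture("scene")[200:320,220:370]
cv2.imwrite("pics/s6.png",cv2.resize(a,None,fx=4,fy=4,interpolation=cv2.INTER_CUBIC))
```

```text
[-1.61306149 -0.41739302 -0.0128269 ] [-0.079  1.084  0.882 -0.105  0.13   0.035]
```

View pics/s6.png

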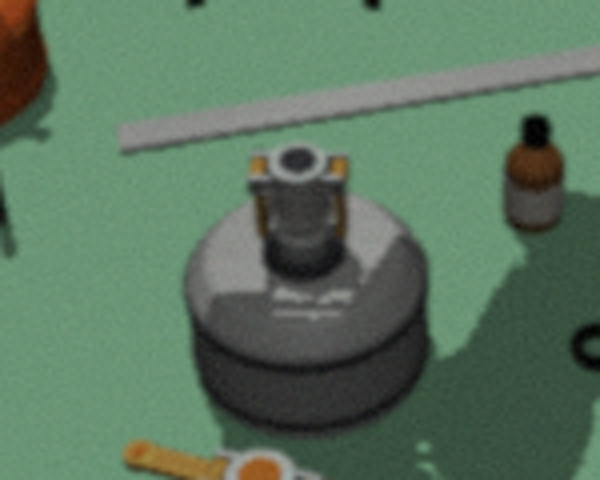

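Both arms hang straight down beside the coupler, at (263,210) and (342,210), and the gripper is clear. I hand in.

```bash
python3 -c "
from rig import bot
print(bot.hand_in())"
```

```text
the job is handed in; nothing more can be done
None
```

The squat canister's coupler is locked: both brass arms hang straight down close against it. I handed the job in at about 8.7 s of the 32 s allowed.

**What I did:** I carried the open gripper over at a height that cleared the tall canister and lined the jaws up with the two arms. I pressed both arms down together with the fingertips to about 65–70°, then closed the jaws to push both to their stops. Finally I opened the jaws and rose clear.

**Last checks:**
- **Locked width:** the jaws stopped at about 53 mm, against the stated 54 mm when locked.
- **Picture after backing off:** both arms stayed vertical and the gripper was well clear of the coupler.
- **Forces:** the tool force read near zero once the jaws had opened. It was about 1.6 N just after the upward move, with the arm still settling and nothing near the gripper.
- **Tall canister:** the path was planned to keep the fingertips over 100 mm above its arms, and no force appeared on the way over. I did not take a separate closing picture of it.

No check failed. I did see one disagreement while measuring. My first match of the arm tips between the two pictures was swapped left to right. After I corrected it, the two views agreed to within a pixel.

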